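# Load a stripped valve into the bench parts cleaner

## Task

Load the stripped valve into the parts cleaner: carry the red tray to the cleaner and tip it low over the hopper mouth so that all four parts slide in, then set the empty tray back down upright on its blue mat. Pull the spindle out of the green cup and put it in the cleaner's hopper as well, whichever way it lies. Leave the cup standing there, and do not disturb the other things on the bench.

Things in the scene. Friction and masses are not known exactly. Their poses are not given: they have to be found in the camera images.
- tray: loose red parts tray, an open pan 160 mm long (its x) by 120 mm wide (its y), floor and walls 3 mm thick, walls 40 mm high on three sides; the fourth end, towards its -x, is open: the mouth. A fixed carrying handle bridges it over its middle. It stands on the blue mat with the four small parts loose in it. About 0.25 kg empty (varies), 0.2 kg of parts. Origin: centre of its underside, z up
- tray_handle (a point): centre of the tray's black handle bar, which runs across the tray (along the tray's y): 128 mm long, 12 mm thick (along the tray's x), 18 mm high; this point is 95 mm above the tray's underside; steel posts hold its two ends
- tray_mouth (a point): middle of the floor's edge at the tray's open end, 80 mm from the tray's centre along its -x, on the upper face of the floor, 3 mm above the underside
- mat: blue mat fixed to the bench, 240 mm (its x) by 220 mm (its y), 3 mm thick, left or right of the robot's middle line, with the cleaner on the other side. Origin: centre of its underside
- brass_bush: brass bush in the tray, a short tube 34 mm across, 30 mm high, bore 20 mm. Origin: centre of its underside as it stands in the tray
- rubber_seat: black rubber valve seat in the tray, a puck 42 mm across, 18 mm high, with a small steel hub to 24 mm. Origin: centre of its underside as it stands in the tray
- hex_nut: steel hexagon nut in the tray, 34 mm across flats, 22 mm high. Origin: centre of its underside as it stands in the tray
- cartridge: white plastic valve cartridge in the tray, 32 mm across, 26 mm high, with a blue stub 20 mm across to 36 mm. Origin: centre of its underside as it stands in the tray
- cleaner: bench parts cleaner, fixed: white box with an empty dry tank and a flared steel hopper mouth. Body 190 mm (its x) by 210 mm (its y), 80 mm high; the hopper flares from there to a rim 120 mm high, about 210 by 230 mm outside. The tank inside is 160 by 180 mm, its floor 31 mm above the bench. Black control strip on its -x face. Origin: centre of its underside
- cleaner_mouth (a point): centre of the cleaner's hopper mouth, at rim height, 120 mm above the bench
- cup: loose green round cup that holds the spindle, 56 mm across, 90 mm high, bore 48 mm, inner floor 8 mm up, 0.45 kg. Origin: centre of its underside
- spindle: steel valve spindle, 158 mm long, standing upright and loose in the green cup: black rubber foot 26 mm across and 10 mm high at the bottom, steel rod 12 mm across, cylindrical brass head 22 mm across and 30 mm high at the top. It may lean in the cup. Origin: centre of the foot's underside; its z axis runs up to the head
- spindle_head (a point): centre of the spindle's brass head, 143 mm from the foot's underside along the spindle
- spindle_mid (a point): middle of the spindle's length, 79 mm from the foot's underside
- driver_cup: grey round cup, 60 mm across and 85 mm high, holding three screwdrivers (orange and yellow handles, tops 165 mm above the bench), all one piece; a bystander. It stands about 110 mm from the green cup. Origin: centre of its underside
- screwdriver: loose screwdriver lying on the bench between mat and cleaner, 200 mm long, orange handle 26 mm thick; a bystander. Origin: middle of its length, on the bench; its x axis runs to its tip
- wrench: flat steel wrench, 180 mm long, 8 mm thick, lying beyond the cups; a bystander. Origin: middle of its length, on the bench
- spray: blue bottle with red cap, 60 mm across, 170 mm high, far side of the bench; a bystander. Origin: centre of its underside
- grease: yellow can, 60 mm across, 70 mm high, far side of the bench; a bystander. Origin: centre of its underside
- valve_body: chrome valve body, about 110 mm long, 52 mm thick, lying at the far side of the bench; a bystander. Origin: under its middle, on the bench
Mind the look-alikes: they are no part of the job. There is more than one size of the tray; the one meant has the size given above. Of the things shaped like the rubber_seat, the black one is meant.

How it is judged:
On the way:
1. the tray is tipped by more than 30 degrees with the middle of its mouth over the cleaner's hopper, above the rim or just inside it (x of tray_mouth in the frame of cleaner between -0.12 and 0.12 m and y of tray_mouth in the frame of cleaner between -0.13 and 0.13 m and angle between tray's own z axis and vertical above 0.52 rad and z of tray_mouth in the frame of cleaner above 0.09 m), for 0.1 s.
At the end, for the whole second after the job is handed in: At rest: all four parts in the hopper below its rim; the middle of the spindle within the hopper, under 130 mm high; the tray upright (0.12 rad) on the mat, centres within 90 by 85 mm (mat x, y); the green cup upright on the bench within 100 mm of its start (x of brass_bush in the frame of cleaner between -0.1 and 0.1 m and y of brass_bush in the frame of cleaner between -0.11 and 0.11 m and z of each of brass_bush, rubber_seat, hex_nut, cartridge in the frame of cleaner below 0.11 m and linear speed of each of brass_bush, rubber_seat, hex_nut, cartridge, spindle, tray below 0.05 m/s and x of rubber_seat in the frame of cleaner between -0.1 and 0.1 m and y of rubber_seat in the frame of cleaner between -0.11 and 0.11 m and x of hex_nut in the frame of cleaner between -0.1 and 0.1 m and y of hex_nut in the frame of cleaner between -0.11 and 0.11 m and x of cartridge in the frame of cleaner between -0.1 and 0.1 m and y of cartridge in the frame of cleaner between -0.11 and 0.11 m and x of spindle_mid in the frame of cleaner between -0.1 and 0.1 m and y of spindle_mid in the frame of cleaner between -0.11 and 0.11 m and z of spindle_mid in the frame of cleaner below 0.13 m and x of tray in the frame of mat between -0.09 and 0.09 m and y of tray in the frame of mat between -0.085 and 0.085 m and angle between each of tray, cup's own z axis and vertical below 0.12 rad and height (world z) of tray below 0.015 m and height (world z) of cup below 0.02 m and distance of cup from where it was at the start of the episode below 0.1 m); the robot touches nothing.
It fails at once if the tray is tipped (over 30 degrees) with its mouth more than 250 mm above the bench: tip it low over the hopper (angle between tray's own z axis and vertical above 0.52 rad and height (world z) of tray_mouth above 0.25 m).
It fails at once if the green cup is knocked over (tilted more than 0.7 rad) (angle between cup's own z axis and vertical above 0.7 rad).
It fails at once if a bystander (cup of screwdrivers, loose screwdriver, wrench, blue bottle, yellow can, valve body) is moved more than 50 mm (distance of any of driver_cup, screwdriver, wrench, spray, grease, valve_body from where it was at the start of the episode above 0.05 m).
It also fails if it takes over 72 s, if anything falls off the work surface, if the arm or the gripper's body presses on something with over 40 N, if the wrist force passes 120 N, or if a joint passes its speed limit or range.

## Robot

A 7-joint arm with a two-finger parallel gripper is mounted at the origin on the work surface. World frame = base frame: x ahead of the robot, y to its left, z up, the work surface at z = 0. Lengths are in m, angles in rad, forces in N, time in s.
With the tool pointing down it reaches from about 0.4 to 0.85 m from the base axis. Payload 4.5 kg.
Tool frame: the origin (TCP) lies on the centre line of the jaws, within the pads' length; the fingertips stand r.tips_ahead ahead of it and the grasp point (between the pads) is the TCP (r.tips_ahead is the distance from the TCP to the fingertips, in m); z points along the fingers, y is the direction in which the jaws open and shut (so a half turn about z gives the same grasp; the last joint's range is limited). The gripper opens to 88 mm and grips with 3 to 60 N. Pads are 18 mm wide; open, the fingers measure 123 mm over their backs; the gripper's body (75 mm by 187 mm) begins 45 mm behind the grasp point.
Start: joints at [1.264, 0.689, -0.195, 1.565, 0.157, 0.902, -0.215], TCP at [0.209, -0.589, 0.258] pointing down, gripper open.
Joint ranges: [-3.01, 3.01], [-0.46, 2.08], [-1.47, 1.51], [0.13, 2.56], [-1, 4.14], [0.04, 2.09], [-2.66, 2.66]. Speed limits (rad/s): [2.57, 2.57, 3.14, 3.14, 3.14, 3.14, 3.14].

## Interface

Orientations are given as a unit quaternion [x, y, z, w].
In Python, from plant import r gives the robot as it stands.
- The arm moves only by the shell command python3 -m inch 'ROWS' [FORCE]. ROWS is JSON, a list of rows, each a list of 5 numbers: the shift along the world's x, y, z in units of 25 mm (1.0 is 25 mm), then the turn about the world's z in units of 6 degrees (1.0 is 6 degrees), then the finger opening in mm, from 0 to 88.1. A call has 1 to 5 rows; each row shifts and turns the commanded pose from where the row before left it; what a row does not reach is not made up. A row lasts 1/10 s, in which the tool goes at most 50 mm and 8.59 degrees, less where a joint would pass 70% of its speed; a pose out of reach is approached as far as the arm can. A call is refused whole if a number of a shift passes 1 or a number of a turn 1, either way. A call with a gripper value outside its range is refused whole. The fingers move at their own pace and stop on an object; FORCE is the grip in N (left out, the last holds). Time passes only in rows, so rows that do not move let the fingers close. It gives the time, the measured TCP pose, the force and the opening at its end, in the units of the state.
- r.get_state(): the state, without advancing time (a new reading comes with each control period).
- r.snapshot(name): name is "side" or "top" or "wrist"; returns a dict with "pixels" (384x512x3 uint8, red, green, blue), "range_z" (384x512 float32, m along the optical axis (not along the pixel's ray), 0 where there is no reading), "K" (3x3 intrinsics, pixels), "position" and "attitude" of the camera in the world. Camera axes: x right, y up, looking along -z (the intrinsics and any distortion apply to the point x, -y, -z); pixel columns grow to the right and rows downward; lengths in m; the calibration is good to about 2 mm. A picture is of the moment at which its call begins.
- r.finish_job(): hands the job in, once; it reports no verdict.
The state is a dict: "clock": time; "q": joint angles; "qd": joint speeds; "joint_torque": joint torques, N m; "tool_pos": TCP position; "eef_rot": TCP orientation; "contact_force": force on the tool from outside, world axes, zero at the start; "moment": the same for the moment, N m; "opening": opening from 0.0 (shut) to 1.0 (fully open).
Only numpy, scipy, OpenCV 4.12 (cv2) and the standard library are available. Lean on these libraries where they do the work, as an engineer would, in place of code of your own. Each camera call takes 0.05 s, during which the arm holds its last target. There are 200 camera calls.

## Working session

There is one attempt and no reset: what is moved stays moved. The work goes in short steps, Python scripts to look and compute and a shell command to move; the robot and the scene stay as the last step left them, time stands still between calls to the robot, and variables do not carry over. Pictures are saved under pics/ and viewed, about 8 in all and at most 12, crops included, and the job is handed in when it is done.

```bash
mkdir -p pics; ls; cat > h.py <<'E'
import numpy as np, cv2
from scipy.spatial.transform import Rotation as R
from plant import r
def snap(n, f=None):
    s=r.snapshot(n)
    if f: cv2.imwrite('pics/'+f, s['pixels'][:,:,::-1])
    a=np.asarray(s['attitude'],float)
    Rm=a if a.shape==(3,3) else R.from_quat(a).as_matrix()
    K=np.asarray(s['K']); z=s['range_z']
    v,u=np.mgrid[:384,:512]
    x=(u-K[0,2])/K[0,0]; y=(v-K[1,2])/K[1,1]
    P=np.stack([x*z,-y*z,-z],-1)@Rm.T+np.asarray(s['position'])
    P[z==0]=np.nan
    return s,P
E
python3 - <<'E'
from h import *
for n in('top','side'):
    s,P=snap(n,n+'0.png'); np.savez('pics/'+n+'0.npz',P=P,c=s['pixels'])
    print(n,{k:np.round(v,3).tolist() for k,v in s.items() if k not in('pixels','range_z')})
print(r.tips_ahead,r.get_state())
a=cv2.imread('pics/top0.png');cv2.imwrite('pics/t0.png',cv2.resize(a,(800,600)))
a=cv2.imread('pics/side0.png');cv2.imwrite('pics/s0.png',cv2.resize(a,(800,600)))
E
```

```text
pics
top {'K': [[472.396, 0.0, 253.067], [0.0, 472.396, 189.578], [0.0, 0.0, 1.0]], 'position': [0.241, -0.027, 1.28], 'attitude': [0.077, -0.075, -0.691, 0.715]}
side {'K': [[359.691, 0.0, 258.767], [0.0, 359.691, 193.823], [0.0, 0.0, 1.0]], 'position': [-0.042, 0.497, 0.687], 'attitude': [-0.171, 0.408, 0.829, -0.341]}
0.019 {'clock': 0.1, 'q': array([ 1.26380193,  0.68988713, -0.19451456,  1.56623705,  0.15729819,
        0.90247688, -0.21509972]), 'qd': array([-0.00074051, -0.00201838,  0.00033514, -0.00483161, -0.00075113,
        0.00147906,  0.00077003]), 'joint_torque': array([-3.04800487e-03, -5.28499961e+01, -1.27175085e+00, -1.53837186e+01,
       -5.26758889e-02,  1.97243950e-03,  5.56621126e-05]), 'tool_pos': array([ 0.20868051, -0.58857167,  0.25699895]), 'eef_rot': array([ 9.85511161e-01,  1.69608658e-01, -1.95210203e-04, -7.85350545e-04]), 'contact_force': array([-0.0034541 ,  0.32338249, -0.40652628]), 'moment': array([-0.02539584,  0.00768206,  0.0145284 ]), 'opening': 1.0040173444037401}
```

View pics/t0.png

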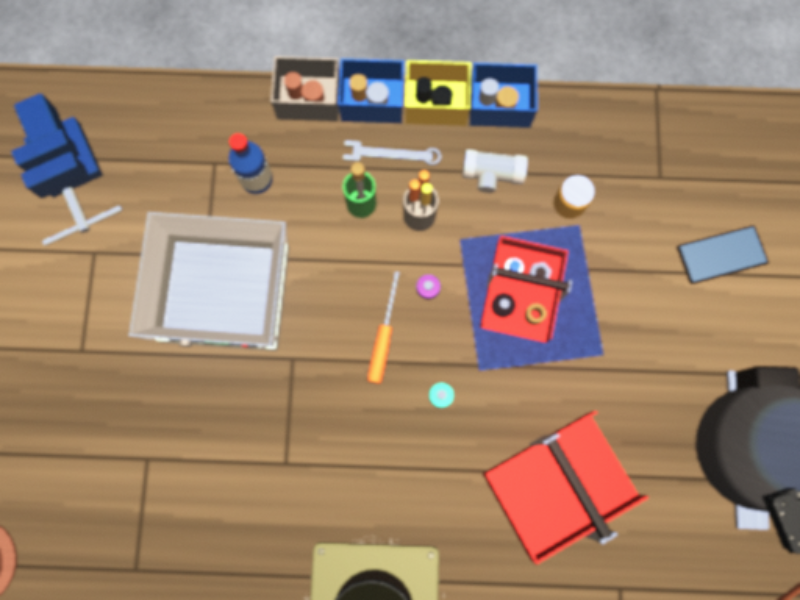

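View pics/s0.png

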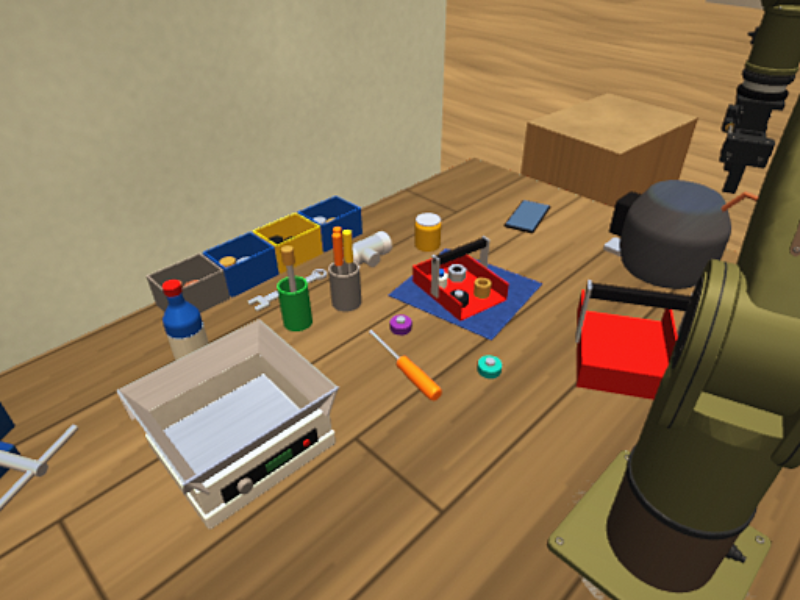

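```bash
python3 - <<'E'
from h import *
for n in('top','side'):
    d=np.load(f'pics/{n}0.npz');P=d['P'];c=d['c'].astype(int)
    hsv=cv2.cvtColor(d['c'],cv2.COLOR_RGB2HSV);H,S,V=[hsv[...,i].astype(int) for i in range(3)]
    X,Y,Z=P[...,0],P[...,1],P[...,2]
    def rect(m,nm):
        q=P[m&np.isfinite(Z)]
        if len(q)<8: print(nm,len(q));return
        rc=cv2.minAreaRect(q[:,:2].astype(np.float32)*1000)
        print(n,nm,len(q),'mean',q.mean(0).round(3),'rect',np.round(rc[0]),np.round(rc[1]),round(rc[2],1),'z',np.percentile(q[:,2],[5,50,95]).round(3))
    red=((H<8)|(H>172))&(S>150)&(X>.3)
    near=(X>.4)&(X<.8)&(Y<-.1)&(Y>-.45)
    rect(red&near,'trayred'); rect(red&near&(Z>.03)&(Z<.055),'traywalltop')
    rect(near&(Z>.085)&(Z<.13)&(V<110),'bar')
    rect((H>105)&(H<130)&(S>80)&near&(Z<.02),'mat')
    rect((Z>.11)&(Z<.13)&(Y>.1)&(Y<.55)&(X>.2)&(X<.68),'rim')
    rect((Z>.02)&(Z<.045)&(Y>.15)&(Y<.5)&(X>.3)&(X<.62)&(S<60),'tankfloor')
    g=(H>50)&(H<75)&(S>120)&(X>.5)
    rect(g&(Z>.07)&(Z<.1),'cup rim'); rect(g,'cup')
    up=(X>.55)&(Y<.15)&(Y>-.15)&(Z>.12)&(Z<.25); rect(up&(Y>.02),'spin'); rect(up&(Y<.02),'drv')
    if n=='top':
        for nm,p in dict(bar1=(500,272),bar2=(568,288)).items():
            u,v=int(p[0]*.64),int(p[1]*.64); print(nm,P[v,u].round(3))
    # red wall points per edge
    q=P[red&near&(Z>.036)&(Z<.05)]; print(q[::max(1,len(q)//25)].round(3).tolist())
E
```

```text
top trayred 1978 mean [ 0.537 -0.244  0.013] rect [ 538. -241.] [122. 160.] 78.8 z [0.002 0.007 0.043]
top traywalltop 221 mean [ 0.566 -0.245  0.039] rect [ 539. -241.] [122. 159.] 80.1 z [0.031 0.04  0.046]
top bar 183 mean [ 0.535 -0.246  0.106] rect [ 537. -244.] [119.  15.] 77.2 z [0.098 0.106 0.11 ]
top mat 3394 mean [ 0.515 -0.264  0.003] rect [ 531. -257.] [238. 218.] 9.4 z [-0.002  0.003  0.007]
top rim 1182 mean [0.53  0.304 0.118] rect [531. 364.] [415. 233.] 79.9 z [0.111 0.118 0.124]
top tankfloor 3881 mean [0.519 0.287 0.031] rect [514. 284.] [210. 187.] 87.5 z [0.026 0.031 0.037]
top cup rim 112 mean [0.683 0.051 0.084] rect [689.  51.] [48. 51.] 3.0 z [0.072 0.085 0.092]
top cup 225 mean [0.688 0.05  0.059] rect [690.  51.] [51. 50.] 9.7 z [0.007 0.07  0.091]
top spin 92 mean [0.691 0.048 0.159] rect [693.  49.] [21. 20.] 25.3 z [0.138 0.164 0.169]
top drv 202 mean [ 0.671 -0.054  0.153] rect [674. -52.] [39. 34.] 13.3 z [0.126 0.16  0.167]
bar1 [ 0.545 -0.189  0.108]
bar2 [ 0.523 -0.299  0.106]
[[0.627, -0.2, 0.043], [0.624, -0.211, 0.044], [0.621, -0.221, 0.045], [0
[... 1544 characters left out ...]
 rect [1293.  -91.] [1267.  170.] 2.4 z [0.126 0.174 0.243]
[[0.584, -0.308, 0.04], [0.565, -0.305, 0.046], [0.567, -0.303, 0.038], [0.622, -0.236, 0.04], [0.627, -0.217, 0.043], [0.539, -0.299, 0.045], [0.541, -0.296, 0.042], [0.626, -0.216, 0.036], [0.53, -0.299, 0.038], [0.518, -0.293, 0.042], [0.513, -0.292, 0.041], [0.508, -0.291, 0.04], [0.507, -0.29, 0.037], [0.586, -0.188, 0.045], [0.586, -0.188, 0.042], [0.589, -0.187, 0.037], [0.476, -0.284, 0.044], [0.472, -0.285, 0.042], [0.463, -0.283, 0.043], [0.462, -0.283, 0.036], [0.534, -0.177, 0.043], [0.53, -0.177, 0.037], [0.517, -0.172, 0.039], [0.499, -0.174, 0.044], [0.492, -0.17, 0.042], [0.48, -0.165, 0.045], [0.477, -0.166, 0.038]]
```

```bash
python3 - <<'E'
import cv2
a=cv2.imread('pics/top0.png')[140:245,285:395];b=cv2.imread('pics/side0.png')[145:220,245:350]
a=cv2.resize(a,(400,382),interpolation=3);b=cv2.resize(b,(400,286),interpolation=3)
b=cv2.copyMakeBorder(b,0,96,0,0,0);cv2.imwrite('pics/crop1.png',cv2.hconcat([a,b]))
E
```

```text
(no output)
```

View pics/crop1.png

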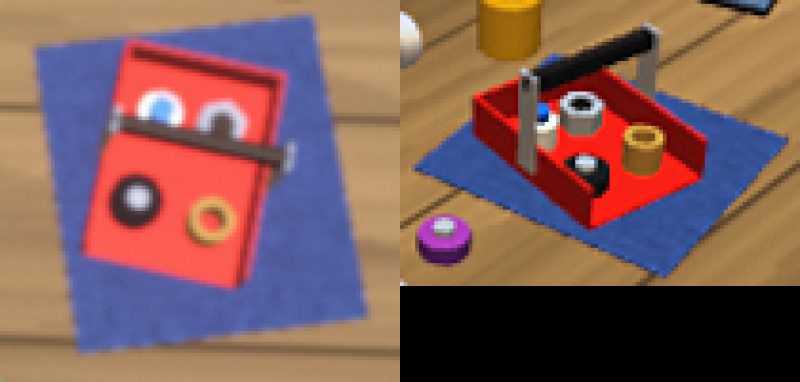

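```bash
python3 -m inch '[[0.9,0.9,0.3,0.7,88],[0.9,0.9,0,0.7,88],[0.9,0.9,0,0.7,88],[0.9,0.9,0,0.7,88],[0.9,0.9,0,0.7,88]]' 20; python3 -m inch '[[0.9,0.9,0,0.7,88],[0.9,0.9,0,0.7,88],[0.9,0.9,0,0.7,88],[0.9,0.9,0,0.7,88],[0.9,0.9,0,0.7,88]]'; python3 -m inch '[[0.9,0.9,0,0.7,88],[0.9,0.9,0,0.7,88],[0.9,0.9,0,0.7,88],[0.6,0.9,0,0.7,88],[0,0,0,0,88]]'
cat >> h.py <<'E'
def st():
    s=r.get_state();M=R.from_quat(s['eef_rot']).as_matrix()
    print('t',round(s['clock'],2),'p',s['tool_pos'].round(4),'jaw deg',round(np.degrees(np.arctan2(M[1,1],M[0,1])),1),'down',M[:,2].round(3),'F',s['contact_force'].round(1),'op',round(s['opening']*88.1,1),'q7',s['q'].round(2))
def tool_yaw():
    M=R.from_quat(r.get_state()['eef_rot']).as_matrix();return np.degrees(np.arctan2(M[1,1],M[0,1]))
E
python3 - <<'E'
from h import *
st()
s,P=snap('wrist','w1.png')
print(np.round(s['position'],3))
X,Y,Z=P[...,0],P[...,1],P[...,2]
hsv=cv2.cvtColor(s['pixels'],cv2.COLOR_RGB2HSV)
m=(hsv[...,2]<90)&(Z>.085)&(Z<.125)&(abs(X-.54)<.1)&(abs(Y+.24)<.1)
rc=cv2.minAreaRect(P[m][:,:2].astype(np.float32)*1000);print(m.sum(),rc,np.percentile(P[m][:,2],[5,50,95]))
E
```

```text
clock: 0.6
tool_pos: [0.322, -0.4754, 0.2649]
eef_rot: [0.938, 0.348, -0.0, -0.0]
contact_force: [-0.1, -0.1, 0.1]
opening: 1.001
clock: 1.1
tool_pos: [0.4344, -0.363, 0.2649]
eef_rot: [0.859, 0.513, -0.0, -0.0]
contact_force: [-0.9, -0.1, 0.3]
opening: 0.998
clock: 1.6
tool_pos: [0.519, -0.2691, 0.2651]
eef_rot: [0.773, 0.635, 0.002, -0.001]
contact_force: [-0.9, 0.1, 0.1]
opening: 0.998
t 1.6 p [ 0.519  -0.2691  0.2651] jaw deg -11.2 down [ 0.002  0.004 -1.   ] F [-0.9  0.1  0.1] op 87.9 q7 [ 0.67  0.65 -0.46  1.67  0.35  0.9  -0.12]
[ 0.532 -0.198  0.394]
1269 ((538.3441772460938, -241.42144775390625), (120.33126831054688, 15.714640617370605), 79.56681823730469) [0.10710547 0.10853363 0.10965551]
```

```bash
python3 -m inch '[[0.4,0.55,-0.8,0.1,88],[0.4,0.55,-0.9,0,88],[0,0,-1,0,88],[0,0,-1,0,88],[0,0,-1,0,88]]'; python3 -m inch '[[0,0,-1,0,88],[0,0,-0.7,0,88],[0,0,-0.25,0,88],[0,0,0,0,88],[0,0,0,0,88]]'; python3 -c "from h import *;st()"; python3 -m inch '[[0,0,0,0,30],[0,0,0,0,0],[0,0,0,0,0],[0,0,0,0,0],[0,0,0,0,0]]' 30;python3 -m inch '[[0,0,0,0,0],[0,0,0,0,0],[0,0,0.4,0,0],[0,0,0.4,0,0],[0,0,0,0,0]]'; python3 -c "from h import *;st()"
```

```text
clock: 2.15
tool_pos: [0.5351, -0.2487, 0.1465]
eef_rot: [0.773, 0.634, -0.001, 0.0]
contact_force: [0.6, -0.6, 0.4]
opening: 0.992
clock: 2.65
tool_pos: [0.5366, -0.2474, 0.0997]
eef_rot: [0.772, 0.635, 0.0, 0.001]
contact_force: [0.6, 0.4, 0.2]
opening: 0.996
t 2.65 p [ 0.5366 -0.2474  0.0997] jaw deg -11.1 down [ 0.001 -0.001 -1.   ] F [0.6 0.4 0.2] op 87.8 q7 [ 0.54  0.88 -0.33  1.78  0.49  0.56 -0.29]
clock: 3.15
tool_pos: [0.5365, -0.2466, 0.0991]
eef_rot: [0.772, 0.636, 0.0, 0.0]
contact_force: [-0.2, 0.2, -1.3]
opening: 0.569
clock: 3.65
tool_pos: [0.5378, -0.2469, 0.1211]
eef_rot: [0.772, 0.636, 0.001, 0.002]
contact_force: [-2.4, 0.2, 13.7]
opening: 0.129
t 3.65 p [ 0.5378 -0.2469  0.1211] jaw deg -11.1 down [ 0.004 -0.001 -1.   ] F [-2.4  0.2 13.7] op 11.4 q7 [ 0.55  0.85 -0.35  1.77  0.48  0.6  -0.28]
```

```bash
python3 -m inch '[[0,0,0.2,0,0],[0,0,0.4,0,0],[0,0,0.6,0,0],[0,0,0.7,0,0],[0,0,0.8,0,0]]' 30;python3 -m inch '[[0,0,0.8,0,0],[0,0,0.7,0,0],[0,0,0.5,0,0],[0,0,0.3,0,0],[0,0,0.1,0,0]]'; python3 - <<'E'
from h import *
st();snap('side','s2.png');a=cv2.imread('pics/s2.png');cv2.imwrite('pics/s2.png',cv2.resize(a[60:300,100:420],(640,480)))
E
```

```text
clock: 4.15
tool_pos: [0.5353, -0.2463, 0.1866]
eef_rot: [0.772, 0.636, -0.001, -0.001]
contact_force: [0.4, 0.1, -3.9]
opening: 0.127
clock: 4.65
tool_pos: [0.5363, -0.2466, 0.2469]
eef_rot: [0.772, 0.636, 0.0, 0.0]
contact_force: [0.6, 0.3, -5.6]
opening: 0.128
t 4.65 p [ 0.5363 -0.2466  0.2469] jaw deg -11.1 down [ 0. -0. -1.] F [ 0.6  0.3 -5.6] op 11.3 q7 [ 0.61  0.68 -0.45  1.68  0.37  0.87 -0.18]
```

View pics/s2.png

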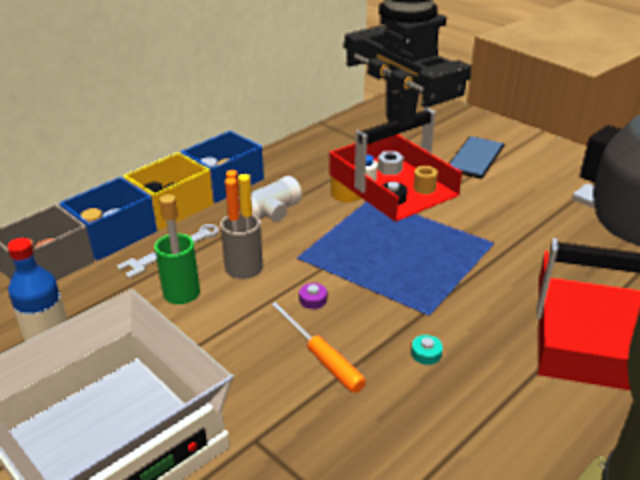

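```bash
python3 -m inch '[[-0.1,0.2,0.2,0,0],[-0.2,0.4,0.2,-0.25,0],[-0.2,0.6,0.2,-0.5,0],[-0.2,0.8,0.2,-0.6,0],[-0.2,0.8,0.1,-0.6,0]]';python3 -m inch '[[-0.1,0.8,0,-0.6,0],[0,0.8,0,-0.6,0],[0,0.8,0,-0.6,0],[0,0.8,0,-0.6,0],[0,0.8,0,-0.6,0]]';python3 -m inch '[[0,0.8,0,-0.6,0],[0,0.8,0,-0.6,0],[0,0.8,0,-0.6,0],[0,0.8,0,-0.6,0],[0,0.8,0,-0.6,0]]';python3 -m inch '[[0,0.8,0,-0.6,0],[0,0.8,0,-0.6,0],[0,0.8,0,-0.6,0],[0,0.8,0,-0.6,0],[0,0.8,0,-0.6,0]]';python3 -m inch '[[0,0.8,0,-0.6,0],[0,0.8,0,-0.6,0],[0,0.8,0,-0.6,0],[0,0.6,0,-0.5,0],[0,0.4,0,-0.25,0]]'; python3 -m inch '[[0,0.1,0,0,0],[0,0,0,0,0],[0,0,0,0,0]]'; python3 - <<'E'
from h import *
st();s,P=snap('side','s3.png');a=cv2.imread('pics/s3.png');cv2.imwrite('pics/s3.png',cv2.resize(a[130:370,30:350],(640,480)))
s,P=snap('top','t3.png')
X,Y,Z=P[...,0],P[...,1],P[...,2]
hsv=cv2.cvtColor(s['pixels'],cv2.COLOR_RGB2HSV);H=hsv[...,0]
m=((H<8)|(H>172))&(hsv[...,1]>150)&(Y>.05)&(X>.4)&(X<.62)&(Z>.1)
rc=cv2.minAreaRect(P[m][:,:2].astype(np.float32)*1000);print(m.sum(),rc,np.percentile(P[m][:,2],[5,50,95]))
E
```

```text
clock: 5.2
tool_pos: [0.5132, -0.1755, 0.2689]
eef_rot: [0.834, 0.552, -0.0, -0.001]
contact_force: [-0.1, 1.0, -5.1]
opening: 0.132
clock: 5.7
tool_pos: [0.5107, -0.0752, 0.2686]
eef_rot: [0.91, 0.416, -0.001, -0.0]
contact_force: [0.7, 0.3, -4.3]
opening: 0.124
clock: 6.2
tool_pos: [0.5106, 0.0247, 0.2686]
eef_rot: [0.963, 0.268, -0.001, -0.0]
contact_force: [0.1, 0.3, -4.3]
opening: 0.128
clock: 6.7
tool_pos: [0.5105, 0.1247, 0.2686]
eef_rot: [0.993, 0.114, -0.001, -0.0]
contact_force: [-0.1, 0.4, -5.5]
opening: 0.128
clock: 7.2
tool_pos: [0.5102, 0.2107, 0.2684]
eef_rot: [1.0, -0.018, -0.001, -0.0]
contact_force: [-0.2, 0.4, -5.6]
opening: 0.129
clock: 7.5
tool_pos: [0.5112, 0.21, 0.2688]
eef_rot: [1.0, -0.018, -0.0, 0.0]
contact_force: [-0.3, -0.0, -4.8]
opening: 0.131
t 7.5 p [0.5112 0.21   0.2688] jaw deg -92.1 down [-0.001 -0.001 -1.   ] F [-0.3 -0.  -4.8] op 11.5 q7 [-0.47  0.58 -0.    1.78  0.    0.79 -2.08]
949 ((514.6912841796875, 168.23486328125), (107.27057647705078, 119.3743896484375), 88.13724517822266) [0.14971743 0.15452936 0.3262568 ]
```

View pics/s3.png

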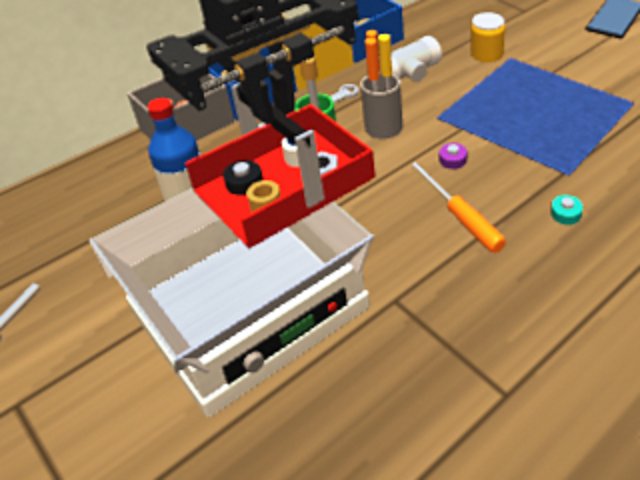

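```bash
python3 - <<'E'
from h import *
s,P=snap('side')
X,Y,Z=P[...,0],P[...,1],P[...,2]
hsv=cv2.cvtColor(s['pixels'],cv2.COLOR_RGB2HSV);H=hsv[...,0]
m=((H<8)|(H>172))&(hsv[...,1]>150)&(Y>.08)&(Y<.33)&(X>.42)&(X<.62)&(Z>.1)&(Z<.25)
q=P[m];print(m.sum(),cv2.minAreaRect(q[:,:2].astype(np.float32)*1000))
for y in np.arange(.1,.3,.02):
    k=q[abs(q[:,1]-y)<.01]; 
    if len(k): print(round(y,2),len(k),np.percentile(k[:,2],[3,20,50,97]).round(3))
# rim
m=(abs(Z-.118)<.006)&(Y>.12)&(Y<.45)&(X>.38)&(X<.65)&(hsv[...,1]<100)
for sel,nm in((m&(abs(X-.41)<.03),'nearx'),(m&(Y<.2),'-y'),(m&(Y>.38),'+y'),(m&(X>.6),'+x')):
    print(nm,np.nanpercentile(P[sel],[2,50,98],axis=0).round(3).tolist() if sel.sum() else 0)
E
```

```text
2790 ((518.3343505859375, 210.18983459472656), (161.799560546875, 125.71031188964844), 87.7086181640625)
0.12 5 [0.189 0.19  0.19  0.191]
0.14 565 [0.153 0.157 0.173 0.192]
0.16 143 [0.153 0.161 0.176 0.192]
0.18 212 [0.153 0.156 0.169 0.191]
0.2 360 [0.154 0.155 0.157 0.191]
0.22 290 [0.154 0.155 0.165 0.207]
0.24 238 [0.155 0.167 0.176 0.193]
0.26 400 [0.155 0.156 0.167 0.193]
0.28 520 [0.155 0.156 0.158 0.192]
nearx [[0.412, 0.178, 0.112], [0.419, 0.3, 0.121], [0.438, 0.402, 0.124]]
-y [[0.412, 0.175, 0.112], [0.445, 0.181, 0.119], [0.489, 0.197, 0.124]]
+y [[0.42, 0.382, 0.112], [0.509, 0.395, 0.121], [0.624, 0.402, 0.124]]
+x [[0.607, 0.278, 0.112], [0.619, 0.344, 0.118], [0.625, 0.395, 0.124]]
```

```bash
python3 -m inch '[[0,-0.25,0,0,0],[0,-0.5,0,0,0],[0,-0.45,0,0,0],[0,-0.2,-0.2,0,0],[0,0,-0.4,0,0]]';python3 -m inch '[[0,0,-0.3,0,0],[0,0,-0.2,0,0],[0,0,-0.05,0,0],[0,0,0,0,0]]';python3 -c "from h import *;st()"; python3 -m inch '[[0,0,-0.05,0,0],[0,0,-0.1,0,0],[0,0,-0.1,0,0],[0,0,-0.1,0,0]]' 9;python3 - <<'E'
from h import *
st()
s,P=snap('side','s4.png')
X,Y,Z=P[...,0],P[...,1],P[...,2]
hsv=cv2.cvtColor(s['pixels'],cv2.COLOR_RGB2HSV);H=hsv[...,0]
m=((H<8)|(H>172))&(hsv[...,1]>150)&(Y>.05)&(Y<.33)&(X>.42)&(X<.62)&(Z>.08)&(Z<.25)
q=P[m]
for y in np.arange(.1,.28,.02):
    k=q[abs(q[:,1]-y)<.01]; 
    if len(k)>5: print(round(y,2),len(k),np.percentile(k[:,2],[3,20,50,97]).round(3))
E
```

```text
clock: 8.15
tool_pos: [0.5121, 0.1742, 0.2541]
eef_rot: [1.0, -0.019, 0.001, 0.0]
contact_force: [-0.1, -0.7, -4.6]
opening: 0.129
clock: 8.55
tool_pos: [0.5108, 0.1769, 0.2403]
eef_rot: [1.0, -0.017, -0.001, -0.0]
contact_force: [-3.1, -0.8, 1.8]
opening: 0.13
t 8.55 p [0.5108 0.1769 0.2403] jaw deg -92.0 down [-0.001  0.    -1.   ] F [-3.1 -0.8  1.8] op 11.4 q7 [-0.41  0.6  -0.01  1.85  0.01  0.7  -2.03]
clock: 8.95
tool_pos: [0.5134, 0.1775, 0.2337]
eef_rot: [1.0, -0.018, 0.003, -0.001]
contact_force: [-1.1, 0.3, 12.7]
opening: 0.137
t 8.95 p [0.5134 0.1775 0.2337] jaw deg -92.0 down [ 0.006  0.003 -1.   ] F [-1.1  0.3 12.7] op 12.1 q7 [-0.41  0.61 -0.01  1.85  0.01  0.67 -2.03]
0.1 456 [0.125 0.13  0.146 0.164]
0.12 143 [0.125 0.129 0.145 0.163]
0.14 142 [0.125 0.131 0.142 0.163]
0.16 320 [0.125 0.126 0.129 0.163]
0.18 299 [0.124 0.126 0.128 0.211]
0.2 219 [0.125 0.137 0.146 0.164]
0.22 271 [0.125 0.128 0.144 0.163]
0.24 473 [0.125 0.126 0.129 0.163]
0.26 213 [0.125 0.126 0.127 0.162]
```

```bash
python3 -m inch '[[0,0,-0.1,0,0],[0,0,-0.1,0,0],[0,0,-0.1,0,0],[0,0,-0.1,0,0],[0,0,-0.1,0,0]]' 8;python3 -m inch '[[0,0,-0.1,0,0],[0,0,-0.05,0,0],[0,0,0,0,0],[0,0,0,0,0],[0,0,0,0,0]]' 8; python3 -m inch '[[0,0,0,0,0],[0,0,0,0,0],[0,0,0,0,0],[0,0,0,0,0]]' 30;cat >> h.py <<'E'
def tray(ylo=.03,yhi=.4):
    s,P=snap('side')
    X,Y,Z=P[...,0],P[...,1],P[...,2]
    hsv=cv2.cvtColor(s['pixels'],cv2.COLOR_RGB2HSV);H=hsv[...,0]
    m=((H<8)|(H>172))&(hsv[...,1]>150)&(Y>ylo)&(Y<yhi)&(X>.42)&(X<.62)&(Z>.03)&(Z<.3)
    q=P[m]
    for y in np.arange(ylo,yhi,.02):
        k=q[abs(q[:,1]-y)<.01]
        if len(k)>5: print(round(y,2),len(k),np.percentile(k[:,2],[3,50,97]).round(3))
    return s,P
E
python3 -c "
from h import *
st();tray()"
```

```text
clock: 9.5
tool_pos: [0.5144, 0.1774, 0.2213]
eef_rot: [1.0, -0.018, 0.004, -0.002]
contact_force: [-0.6, 0.4, 10.5]
opening: 0.135
clock: 10.0
tool_pos: [0.5144, 0.1773, 0.2173]
eef_rot: [1.0, -0.018, 0.004, -0.002]
contact_force: [0.2, 0.7, 9.7]
opening: 0.134
clock: 10.4
tool_pos: [0.5144, 0.1773, 0.2174]
eef_rot: [1.0, -0.018, 0.004, -0.002]
contact_force: [0.4, 0.5, 8.8]
opening: 0.13
t 10.4 p [0.5144 0.1773 0.2174] jaw deg -92.1 down [ 0.007  0.003 -1.   ] F [0.4 0.5 8.8] op 11.4 q7 [-0.41  0.63 -0.01  1.87  0.01  0.63 -2.03]
0.09 158 [0.126 0.149 0.164]
0.11 380 [0.125 0.145 0.164]
0.13 105 [0.125 0.145 0.164]
0.15 199 [0.125 0.135 0.162]
0.17 323 [0.124 0.127 0.163]
0.19 245 [0.116 0.14  0.194]
0.21 223 [0.126 0.147 0.164]
0.23 413 [0.049 0.131 0.163]
0.25 453 [0.125 0.128 0.163]
```

```bash
python3 -m inch '[[0,0,0.3,0,0],[0,0.25,0.3,0,0],[0,0.5,0,0,0],[0,0.45,0,0,0],[0,0.25,-0.2,0,0]]' 30;python3 -m inch '[[0,0,-0.2,0,0],[0,0,-0.15,0,0],[0,0,-0.1,0,0],[0,0,0,0,0]]' 15; python3 -m inch '[[0,0.2,-0.2,0,0],[0,0.3,-0.2,0,0],[0,0.3,-0.2,0,0],[0,0.28,-0.2,0,0]]' 15; python3 -c "
from h import *
st();s,P=tray()
cv2.imwrite('pics/s5.png',cv2.resize(s['pixels'][110:350,30:350,::-1],(640,480)))"
```

```text
clock: 10.95
tool_pos: [0.5113, 0.2151, 0.2252]
eef_rot: [1.0, -0.017, 0.0, -0.001]
contact_force: [0.7, 0.3, -4.8]
opening: 0.133
clock: 11.35
tool_pos: [0.5111, 0.2162, 0.2155]
eef_rot: [1.0, -0.017, 0.001, -0.003]
contact_force: [-5.0, 6.4, 12.4]
opening: 0.135
clock: 11.75
tool_pos: [0.5122, 0.2427, 0.1956]
eef_rot: [1.0, -0.017, 0.002, -0.003]
contact_force: [-1.2, 3.8, 5.5]
opening: 0.165
t 11.75 p [0.5122 0.2427 0.1956] jaw deg -91.9 down [ 0.003  0.005 -1.   ] F [-1.2  3.8  5.5] op 14.6 q7 [-0.52  0.69 -0.    1.82 -0.    0.63 -2.13]
0.13 25 [0.137 0.14  0.145]
0.15 533 [0.132 0.142 0.176]
0.17 229 [0.127 0.149 0.169]
0.19 169 [0.116 0.14  0.164]
0.21 171 [0.109 0.116 0.156]
0.23 234 [0.041 0.11  0.161]
0.25 261 [0.097 0.123 0.198]
0.27 504 [0.087 0.094 0.131]
0.29 234 [0.085 0.103 0.126]
```

View pics/s5.png

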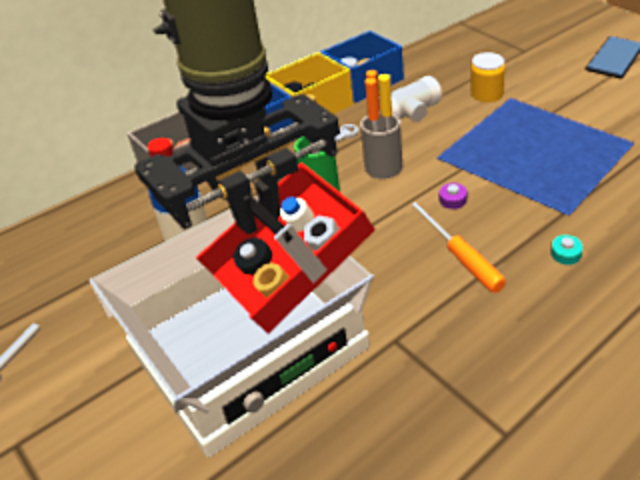

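```bash
python3 -m inch '[[0,0.26,-0.25,0,0],[0,0.25,-0.25,0,0],[0,0.22,-0.28,0,0],[0,0.2,-0.3,0,0],[0,0.2,-0.3,0,0]]' 15; python3 -c "
from h import *
st();tray()"; python3 -m inch '[[0,0.15,-0.3,0,0],[0,0.15,-0.3,0,0],[0,0,0,0,0]]' 20;  python3 -c "
from h import *
st();s,P=tray()
cv2.imwrite('pics/s6.png',cv2.resize(s['pixels'][110:350,30:350,::-1],(640,480)))"
```

```text
clock: 12.3
tool_pos: [0.5123, 0.2679, 0.1591]
eef_rot: [1.0, -0.018, 0.001, -0.0]
contact_force: [0.8, 2.2, 1.7]
opening: 0.193
t 12.3 p [0.5123 0.2679 0.1591] jaw deg -92.1 down [ 0.002  0.    -1.   ] F [0.8 2.2 1.7] op 17.0 q7 [-0.56  0.76  0.01  1.81 -0.01  0.57 -2.16]
0.15 149 [0.141 0.146 0.165]
0.17 545 [0.123 0.138 0.181]
0.19 530 [0.104 0.118 0.171]
0.21 362 [0.089 0.101 0.152]
0.23 115 [0.036 0.09  0.183]
0.25 395 [0.049 0.062 0.112]
0.27 144 [0.046 0.076 0.099]
0.29 14 [0.068 0.072 0.239]
0.31 7 [0.289 0.295 0.296]
clock: 12.65
tool_pos: [0.5104, 0.275, 0.1437]
eef_rot: [1.0, -0.018, -0.001, 0.001]
contact_force: [-1.1, 0.4, 3.8]
opening: 0.183
t 12.65 p [0.5104 0.275  0.1437] jaw deg -92.0 down [-0.002 -0.001 -1.   ] F [-1.1  0.4  3.8] op 16.1 q7 [-0.58  0.79  0.01  1.81 -0.01  0.55 -2.17]
0.15 49 [0.151 0.158 0.163]
0.17 418 [0.124 0.14  0.175]
0.19 588 [0.1   0.119 0.18 ]
0.21 488 [0.076 0.093 0.151]
0.23 186 [0.039 0.071 0.135]
0.25 197 [0.036 0.051 0.106]
0.27 32 [0.052 0.062 0.085]
0.29 8 [0.047 0.133 0.155]
```

View pics/s6.png

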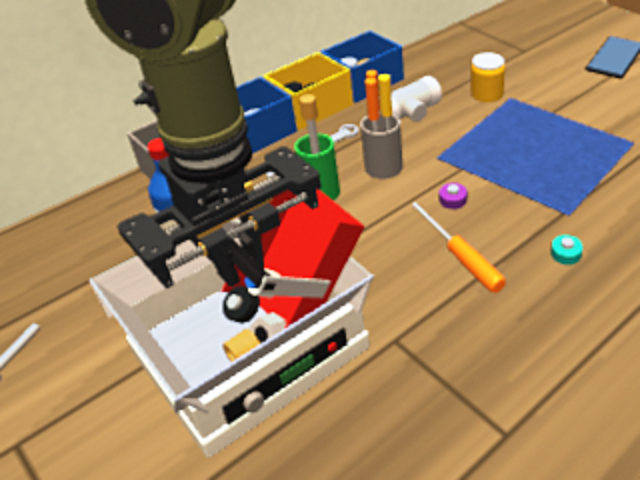

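```bash
python3 -m inch '[[0,0,0,0,0],[0,0,0,0,0],[0,0.1,0.3,0,0],[0,0.1,0.4,0,0],[0,0.1,0.4,0,0]]' 60;  python3 -c "
from h import *
st();tray()";python3 -m inch '[[0,0,0.4,0,0],[0,0,0.4,0,0],[0,0,0.3,0,0],[0,0,0,0,0]]' 60; python3 -c "
from h import *
st();s,P=tray()
cv2.imwrite('pics/s7.png',cv2.resize(s['pixels'][110:350,30:350,::-1],(640,480)))"
```

```text
clock: 13.2
tool_pos: [0.5115, 0.2822, 0.1726]
eef_rot: [1.0, -0.018, -0.0, 0.0]
contact_force: [-1.2, -0.2, -4.0]
opening: 0.169
t 13.2 p [0.5115 0.2822 0.1726] jaw deg -92.1 down [-0.    -0.001 -1.   ] F [-1.2 -0.2 -4. ] op 14.9 q7 [-0.59  0.75  0.01  1.78 -0.01  0.62 -2.18]
0.15 10 [0.183 0.184 0.185]
0.17 282 [0.161 0.173 0.199]
0.19 623 [0.138 0.156 0.208]
0.21 579 [0.113 0.131 0.187]
0.23 326 [0.046 0.109 0.165]
0.25 290 [0.067 0.089 0.133]
0.27 186 [0.063 0.091 0.122]
0.29 46 [0.067 0.088 0.175]
clock: 13.65
tool_pos: [0.5122, 0.2828, 0.201]
eef_rot: [1.0, -0.018, 0.001, -0.001]
contact_force: [0.8, 0.5, -2.6]
opening: 0.169
t 13.65 p [0.5122 0.2828 0.201 ] jaw deg -92.1 down [ 0.002  0.001 -1.   ] F [ 0.8  0.5 -2.6] op 14.8 q7 [-0.59  0.71  0.01  1.76 -0.01  0.68 -2.18]
0.17 287 [0.189 0.2   0.226]
0.19 646 [0.167 0.185 0.235]
0.21 626 [0.142 0.161 0.217]
0.23 338 [0.045 0.138 0.196]
0.25 449 [0.094 0.111 0.16 ]
0.27 298 [0.091 0.113 0.149]
0.29 68 [0.109 0.119 0.213]
```

View pics/s7.png

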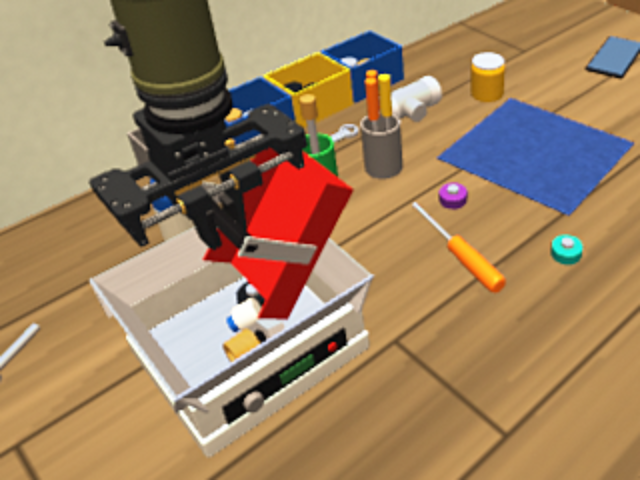

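```bash
python3 -m inch '[[0,0,0.4,0,0],[0,0,0.6,0,0],[0,0,0,0,0],[0,0,0,0,0],[0,0,0,0,0]]'; python3 - <<'E'
from h import *
st();tray()
s,P=snap('top'); X,Y,Z=P[...,0],P[...,1],P[...,2]
cv2.imwrite('pics/t8.png',s['pixels'][...,::-1])
E
python3 -m inch '[[0,0,0.4,0,0],[0,0,0.7,0,0],[0,0,0.5,0,0],[0,0,0.2,0,0]]'; python3 -m inch '[[0,-0.2,0,0,0],[0,-0.5,0,0,0],[0,-0.8,0,0,0],[0,-1,0,0,0],[0,-1,0,0,0]]'; python3 -m inch '[[0.1,-1,0,0,0],[0.1,-1,0,0,0],[0.1,-1,0,0,0],[0.1,-1,0,0,0],[0.1,-1,0,0,0]]'; python3 -m inch '[[0.1,-1,0,0,0],[0,-1,0,0,0],[0,-1,0,0,0],[0,-1,0,0,0],[0,-1,0,0,0]]';python3 -m inch '[[0,-1,0,0,0],[0,-1,0,0,0],[0,-0.6,0,0,0],[0,-0.3,0,0,0],[0,-0.1,0,0,0]]'; python3 - <<'E'
from h import *
st()
tray(-.35,0)
s,P=snap('side')
cv2.imwrite('pics/s8.png',cv2.resize(s['pixels'][40:340,30:430,::-1],(800,600)))
E
```

```text
clock: 14.2
tool_pos: [0.511, 0.2822, 0.2239]
eef_rot: [1.0, -0.018, -0.001, 0.0]
contact_force: [0.2, -0.1, -2.7]
opening: 0.174
t 14.2 p [0.511  0.2822 0.2239] jaw deg -92.1 down [-0.001 -0.001 -1.   ] F [ 0.2 -0.1 -2.7] op 15.4 q7 [-0.59  0.67  0.01  1.74 -0.01  0.73 -2.18]
0.15 6 [0.234 0.235 0.236]
0.17 318 [0.211 0.222 0.25 ]
0.19 684 [0.189 0.208 0.258]
0.21 638 [0.165 0.184 0.241]
0.23 338 [0.045 0.162 0.218]
0.25 508 [0.116 0.133 0.183]
0.27 297 [0.114 0.139 0.17 ]
0.29 68 [0.13  0.141 0.236]
clock: 14.7
tool_pos: [0.5122, 0.2828, 0.2713]
eef_rot: [1.0, -0.018, 0.001, -0.001]
contact_force: [-0.1, 0.2, -2.4]
opening: 0.173
clock: 15.2
tool_pos: [0.5108, 0.1926, 0.2687]
eef_rot: [1.0, -0.018, -0.001, 0.001]
contact_force: [-0.3, 0.7, -2.4]
opening: 0.169
clock: 15.7
tool_pos: [0.523, 0.0674, 0.2688]
eef_rot: [1.0, -0.019, -0.001, 0.001]
contact_force: [-0.2, -0.4, -3.5]
opening: 0.172
clock: 16.2
tool_pos: [0.525, -0.0573, 0.2688]
eef_rot: [1.0, -0.019, -0.001, 0.0]
contact_force: [0.1, -0.7, -3.3]
opening: 0.172
clock: 16.7
tool_pos: [0.5259, -0.1306, 0.2692]
eef_rot: [1.0, -0.019, -0.0, -0.0]
contact_force: [0.7, 0.4, -3.4]
opening: 0.169
t 16.7 p [ 0.5259 -0.1306  0.2692] jaw deg -92.1 down [-0.001  0.    -1.   ] F [ 0.7  0.4 -3.4] op 14.9 q7 [ 0.18  0.56 -0.03  1.81  0.02  0.77 -1.47]
-0.25 162 [0.265 0.274 0.286]
-0.23 382 [0.243 0.258 0.296]
-0.21 214 [0.218 0.242 0.292]
-0.19 332 [0.195 0.208 0.267]
-0.17 426 [0.171 0.187 0.229]
-0.15 329 [0.16  0.173 0.223]
-0.13 96 [0.173 0.189 0.289]
-0.11 6 [0.252 0.256 0.274]
```

View pics/s8.png

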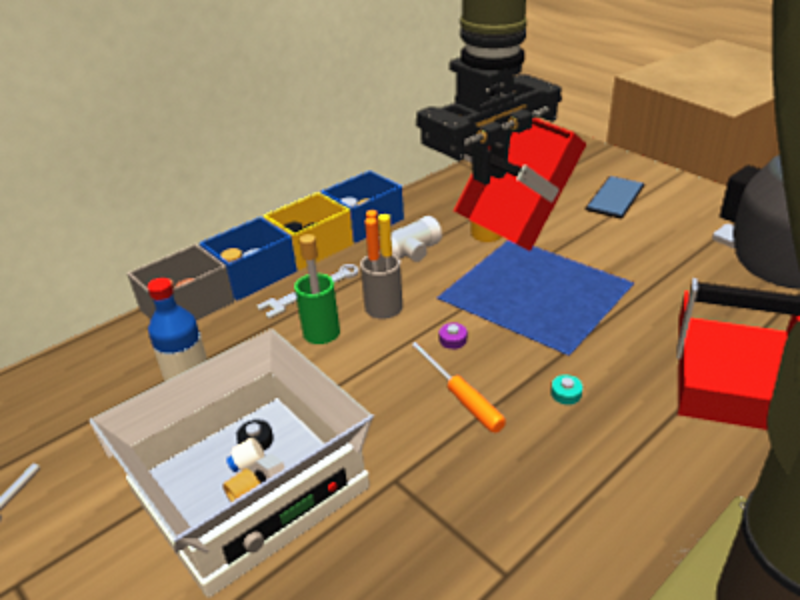

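```bash
python3 -m inch '[[0,-0.3,-0.4,0,0],[0,-0.5,-0.8,0,0],[0,-0.4,-1,0,0],[0,0,-1,0,0],[0,0,-1,0,0]]' 60; python3 -m inch '[[0,0,-0.8,0,0],[0,0,-0.4,0,0],[0,0,-0.2,0,0],[0,0,0,0,0]]'; python3 -c "
from h import *
st()
tray(-.35,0)"
```

```text
clock: 17.3
tool_pos: [0.5264, -0.1599, 0.163]
eef_rot: [1.0, -0.018, -0.0, -0.0]
contact_force: [0.1, 0.1, -3.3]
opening: 0.168
clock: 17.7
tool_pos: [0.5265, -0.1598, 0.1292]
eef_rot: [1.0, -0.018, -0.0, -0.0]
contact_force: [-0.4, 0.1, -2.2]
opening: 0.172
t 17.7 p [ 0.5265 -0.1598  0.1292] jaw deg -92.0 down [-0.  0. -1.] F [-0.4  0.1 -2.2] op 15.1 q7 [ 0.23  0.78 -0.03  1.9   0.04  0.46 -1.44]
-0.27 219 [0.114 0.129 0.148]
-0.25 326 [0.091 0.108 0.165]
-0.23 158 [0.065 0.092 0.151]
-0.21 293 [0.042 0.056 0.115]
-0.19 266 [0.031 0.041 0.094]
-0.17 103 [0.031 0.052 0.113]
-0.15 27 [0.04  0.05  0.149]
```

```bash
python3 -m inch '[[0,0,-0.3,0,0],[0,0,-0.2,0,0],[0,0,-0.1,0,0],[0,0,0,0,0]]' 20; python3 -c "from h import *;st()"; python3 -m inch '[[0,-0.3,-0.05,0,0],[0,-0.4,-0.05,0,0],[0,-0.44,-0.1,0,0],[0,-0.44,-0.1,0,0]]' 10; python3 -c "
from h import *
st()
tray(-.37,0)"
```

```text
clock: 18.15
tool_pos: [0.5268, -0.1601, 0.1168]
eef_rot: [1.0, -0.018, 0.001, 0.0]
contact_force: [-4.4, 1.7, 17.8]
opening: 0.185
t 18.15 p [ 0.5268 -0.1601  0.1168] jaw deg -92.1 down [ 0.002 -0.001 -1.   ] F [-4.4  1.7 17.8] op 16.3 q7 [ 0.23  0.8  -0.03  1.91  0.05  0.43 -1.44]
clock: 18.55
tool_pos: [0.5266, -0.2031, 0.1093]
eef_rot: [1.0, -0.019, 0.001, 0.002]
contact_force: [-3.4, -3.9, 11.1]
opening: 0.178
t 18.55 p [ 0.5266 -0.2031  0.1093] jaw deg -92.2 down [ 0.002 -0.005 -1.   ] F [-3.4 -3.9 11.1] op 15.6 q7 [ 0.3   0.83 -0.03  1.87  0.07  0.44 -1.39]
-0.31 223 [0.072 0.08  0.105]
-0.29 179 [0.063 0.074 0.114]
-0.27 94 [0.051 0.062 0.102]
-0.25 179 [0.04  0.047 0.089]
-0.23 213 [0.031 0.037 0.071]
-0.21 123 [0.03  0.052 0.136]
-0.19 90 [0.032 0.047 0.12 ]
-0.17 41 [0.031 0.04  0.099]
```

```bash
python3 -m inch '[[0,-0.4,-0.08,0,0],[0,-0.4,-0.1,0,0],[0,-0.4,-0.12,0,0],[0,-0.4,-0.12,0,0],[0,-0.4,-0.12,0,0]]' 10; python3 -m inch '[[0,0,0,0,0],[0,0,0,0,0]]' 10; python3 -c "
from h import *
st()
s,P=tray(-.37,-.1)
cv2.imwrite('pics/s9.png',cv2.resize(s['pixels'][100:340,150:470,::-1],(640,480)))"
```

```text
clock: 19.1
tool_pos: [0.5264, -0.2499, 0.0928]
eef_rot: [1.0, -0.018, -0.0, -0.0]
contact_force: [-0.1, -0.1, -2.3]
opening: 0.122
clock: 19.3
tool_pos: [0.5263, -0.2494, 0.0931]
eef_rot: [1.0, -0.018, -0.0, -0.0]
contact_force: [-0.2, 0.2, -2.7]
opening: 0.121
t 19.3 p [ 0.5263 -0.2494  0.0931] jaw deg -92.1 down [-0.     0.001 -1.   ] F [-0.2  0.2 -2.7] op 10.7 q7 [ 0.39  0.87 -0.05  1.82  0.08  0.46 -1.32]
-0.33 61 [0.03  0.042 0.052]
-0.31 24 [0.03  0.044 0.052]
-0.29 31 [0.031 0.042 0.052]
-0.27 43 [0.031 0.041 0.051]
-0.25 29 [0.03  0.045 0.1  ]
-0.23 58 [0.031 0.045 0.09 ]
-0.21 50 [0.031 0.042 0.051]
-0.19 53 [0.032 0.042 0.051]
-0.17 36 [0.031 0.042 0.052]
```

View pics/s9.png

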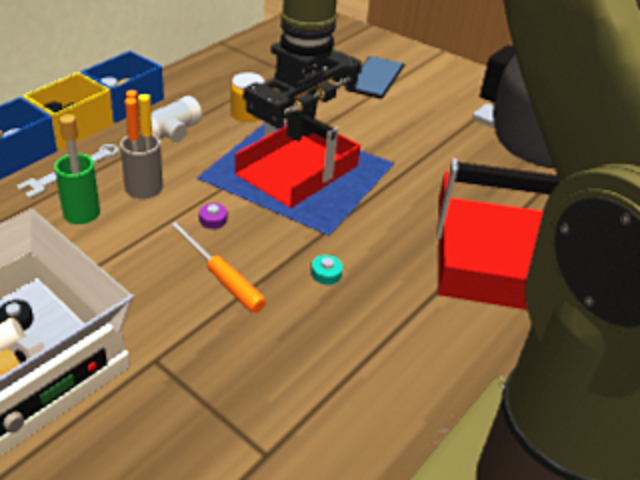

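```bash
python3 -m inch '[[0,0,-0.2,0,0],[0,0,-0.1,0,0],[0,0,-0.05,0,0],[0,0,0,0,0],[0,0,0,0,20]]' 10; python3 -m inch '[[0,0,0,0,60],[0,0,0,0,60],[0,0,0,0,60],[0,0,0,0,60],[0,0,0,0,60]]'; python3 -m inch '[[0,0,0.4,0,60],[0,0,0.8,0,60],[0,0,1,0,60],[0,0,1,0,60],[0,0,1,0,60]]'; python3 -m inch '[[0,0,1,0,60],[0,0,1,0,60],[0,0,1,0,60],[0,0,0.6,0,60],[0,0,0,0,60]]'; python3 - <<'E'
from h import *
st();tray(-.37,-.1)
s,P=snap('top','t9.png');X,Y,Z=P[...,0],P[...,1],P[...,2]
hsv=cv2.cvtColor(s['pixels'],cv2.COLOR_RGB2HSV);H,S,V=[hsv[...,i] for i in range(3)]
m=((H<8)|(H>172))&(S>150)&(X>.42)&(X<.7)&(Y<-.1)&(Y>-.4)&(Z<.08)
print(cv2.minAreaRect(P[m][:,:2].astype(np.float32)*1000))
for n in('top','side'):
    s,P=snap(n);X,Y,Z=P[...,0],P[...,1],P[...,2]
    hsv=cv2.cvtColor(s['pixels'],cv2.COLOR_RGB2HSV);H,S,V=[hsv[...,i] for i in range(3)]
    near=(abs(X-.69)<.05)&(abs(Y-.05)<.05)
    for lo,hi in((.075,.1),(.1,.13),(.135,.158),(.158,.18)):
        q=P[near&(Z>lo)&(Z<hi)]
        if len(q)>3: print(n,lo,len(q),q.mean(0).round(4),q.min(0).round(3),q.max(0).round(3))
E
```

```text
clock: 19.85
tool_pos: [0.5271, -0.2491, 0.0857]
eef_rot: [1.0, -0.018, 0.001, 0.0]
contact_force: [0.6, -0.8, 0.3]
opening: 0.182
clock: 20.35
tool_pos: [0.5264, -0.2496, 0.0846]
eef_rot: [1.0, -0.018, -0.0, -0.0]
contact_force: [-0.1, 0.4, 0.1]
opening: 0.64
clock: 20.85
tool_pos: [0.5263, -0.2496, 0.1914]
eef_rot: [1.0, -0.018, 0.0, 0.0]
contact_force: [0.4, -0.4, 1.1]
opening: 0.678
clock: 21.35
tool_pos: [0.5276, -0.2501, 0.2826]
eef_rot: [1.0, -0.018, 0.003, 0.001]
contact_force: [-0.5, -0.1, 0.1]
opening: 0.683
t 21.35 p [ 0.5276 -0.2501  0.2826] jaw deg -92.1 down [ 0.005 -0.002 -1.   ] F [-0.5 -0.1  0.1] op 60.1 q7 [ 0.4   0.6  -0.07  1.67  0.05  0.87 -1.29]
-0.33 47 [0.03  0.039 0.046]
-0.31 24 [0.031 0.038 0.045]
-0.29 32 [0.031 0.04  0.045]
-0.27 31 [0.031 0.039 0.046]
-0.25 23 [0.032 0.042 0.093]
-0.23 42 [0.031 0.041 0.086]
-0.21 39 [0.031 0.038 0.045]
-0.19 37 [0.031 0.039 0.045]
-0.17 23 [0.033 0.04  0.046]
((525.770263671875, -244.94186401367188), (152.46705627441406, 120.2315902709961), 87.63053894042969)
top 0.075 143 [0.6876 0.049  0.0868] [0.665 0.023 0.075] [0.719 0.077 0.099]
top 0.1 14 [0.6903 0.0479 0.1125] [0.687 0.043 0.104] [0.695 0.054 0.126]
top 0.135 28 [0.6868 0.0472 0.1478] [0.683 0.039 0.137] [0.694 0.059 0.158]
top 0.158 61 [0.6939 0.0489 0.1646] [0.683 0.039 0.159] [0.704 0.059 0.171]
side 0.075 220 [0.6923 0.055  0.0854] [0.667 0.026 0.075] [0.725 0.081 0.1  ]
side 0.1 39 [0.694  0.0529 0.1155] [0.691 0.047 0.101] [0.7   0.057 0.13 ]
side 0.135 49 [0.6913 0.0545 0.1479] [0.687 0.041 0.137] [0.703 0.063 0.158]
side 0.158 48 [0.6941 0.0527 0.1656] [0.687 0.041 0.159] [0.707 0.062 0.17 ]
```

```bash
python3 -m inch '[[0.3,0.5,0,0,60],[0.55,1,0,0,60],[0.55,1,0,0,60],[0.55,1,0,0,60],[0.55,1,0,0,60]]'; python3 -m inch '[[0.55,1,0,0,50],[0.55,1,0,0,50],[0.55,1,0,0,50],[0.55,1,0,0,50],[0.55,1,0,0,50]]'; python3 -m inch '[[0.55,1,0,0,50],[0.55,1,0,0,50],[0.3,0.4,0,0,50],[0,0,0,0,50]]';python3 - <<'E'
from h import *
st()
s,P=snap('wrist','w10.png');X,Y,Z=P[...,0],P[...,1],P[...,2]
near=(abs(X-.69)<.05)&(abs(Y-.05)<.05)
for lo,hi in((.08,.1),(.1,.13),(.158,.18)):
    q=P[near&(Z>lo)&(Z<hi)]
    if len(q)>3: print(lo,len(q),q.mean(0).round(4),q.min(0).round(3),q.max(0).round(3))
q=P[(Z>.12)&(Z<.2)&(Y<.02)&(X>.6)];print('drv',len(q),q.min(0).round(3) if len(q) else 0,q.max(0).round(3) if len(q) else 0)
E
```

```text
clock: 22.05
tool_pos: [0.5895, -0.1344, 0.2788]
eef_rot: [1.0, -0.018, -0.001, -0.0]
contact_force: [-0.4, 0.0, -0.2]
opening: 0.68
clock: 22.55
tool_pos: [0.6579, -0.0093, 0.2787]
eef_rot: [1.0, -0.017, -0.001, -0.0]
contact_force: [-0.2, 0.5, 0.4]
opening: 0.564
clock: 22.95
tool_pos: [0.6928, 0.0511, 0.2786]
eef_rot: [1.0, -0.016, -0.001, -0.001]
contact_force: [-0.5, -0.3, -0.2]
opening: 0.569
t 22.95 p [0.6928 0.0511 0.2786] jaw deg -91.8 down [-0.001  0.001 -1.   ] F [-0.5 -0.3 -0.2] op 50.1 q7 [-0.12  0.77 -0.04  1.31  0.03  1.07 -1.76]
0.08 562 [0.6995 0.0512 0.0901] [0.67  0.023 0.08 ] [0.721 0.078 0.1  ]
0.1 33 [0.6998 0.0497 0.1084] [0.697 0.045 0.101] [0.701 0.055 0.116]
0.158 507 [0.6961 0.0496 0.1669] [0.684 0.039 0.158] [0.706 0.061 0.17 ]
drv 1720 [ 0.658 -0.071  0.12 ] [ 0.697 -0.034  0.168]
```

```bash
python3 -m inch '[[0.1,-0.05,-0.4,0,45],[0,0,-0.9,0,45],[0,0,-1,0,45],[0,0,-1,0,45],[0,0,-0.9,0,45]]'; python3 -m inch '[[0,0,-0.6,0,45],[0,0,-0.3,0,45],[0,0,0,0,45],[0,0,0,0,20],[0,0,0,0,5]]' 30;python3 -m inch '[[0,0,0,0,5],[0,0,0,0,5],[0,0,0,0,5],[0,0,0,0,5],[0,0,0,0,5]]' 40;python3 -c "from h import *;st()"
```

```text
clock: 23.5
tool_pos: [0.6942, 0.044, 0.173]
eef_rot: [1.0, -0.019, -0.001, 0.001]
contact_force: [-0.1, 0.9, -0.2]
opening: 0.513
clock: 24.0
tool_pos: [0.696, 0.0467, 0.1536]
eef_rot: [1.0, -0.018, 0.001, -0.0]
contact_force: [-0.2, 0.4, -0.1]
opening: 0.35
clock: 24.5
tool_pos: [0.6959, 0.047, 0.1532]
eef_rot: [1.0, -0.018, 0.001, -0.0]
contact_force: [0.6, 1.2, 5.9]
opening: 0.239
t 24.5 p [0.6959 0.047  0.1532] jaw deg -92.1 down [ 0.002  0.    -1.   ] F [0.6 1.2 5.9] op 21.0 q7 [-0.12  0.9  -0.04  1.41  0.04  0.82 -1.77]
```

```bash
python3 -m inch '[[0,0,0.2,0,5],[0,0,0.5,0,5],[0,0,0.8,0,5],[0,0,0.9,0,5],[0,0,1,0,5]]' 40;python3 -m inch '[[0,0,1,0,5],[0,0,1,0,5],[0,0,0.7,0,5],[0,0,0.3,0,5],[0,0,0,0,5]]';python3 -m inch '[[-0.2,0.3,0,0,5],[-0.5,0.6,0,0,5],[-0.6,0.9,0,0,5],[-0.6,0.9,0,0,5],[-0.6,0.9,0,0,5]]';python3 -m inch '[[-0.6,0.9,0,0,5],[-0.6,0.9,0,0,5],[-0.6,0.9,0,0,5],[-0.6,0.9,0,0,5],[-0.6,0.9,0,0,5]]';python3 -m inch '[[-0.6,0.9,0,0,5],[-0.6,0.7,0,0,5],[-0.3,0.3,0,0,5],[0,0,0,0,5]]'; python3 - <<'E'
from h import *
st()
s,P=snap('side');cv2.imwrite('pics/s11.png',cv2.resize(s['pixels'][90:330,30:350,::-1],(640,480)))
E
```

```text
clock: 25.0
tool_pos: [0.6945, 0.0463, 0.238]
eef_rot: [1.0, -0.018, -0.001, 0.0]
contact_force: [0.2, -0.2, -1.7]
opening: 0.236
clock: 25.5
tool_pos: [0.6955, 0.0465, 0.3134]
eef_rot: [1.0, -0.018, 0.001, 0.0]
contact_force: [-0.1, -0.1, -2.0]
opening: 0.235
clock: 26.0
tool_pos: [0.6307, 0.138, 0.3107]
eef_rot: [1.0, -0.018, -0.002, 0.0]
contact_force: [-0.0, 0.5, -0.9]
opening: 0.235
clock: 26.5
tool_pos: [0.5556, 0.2503, 0.3109]
eef_rot: [1.0, -0.018, -0.001, 0.001]
contact_force: [0.2, -0.0, -0.7]
opening: 0.235
clock: 26.9
tool_pos: [0.5182, 0.298, 0.3114]
eef_rot: [1.0, -0.016, -0.001, 0.0]
contact_force: [0.5, -0.4, -0.7]
opening: 0.235
t 26.9 p [0.5182 0.298  0.3114] jaw deg -91.9 down [-0.002 -0.    -1.   ] F [ 0.5 -0.4 -0.7] op 20.7 q7 [-0.58  0.59 -0.03  1.59  0.02  0.97 -2.22]
```

View pics/s11.png

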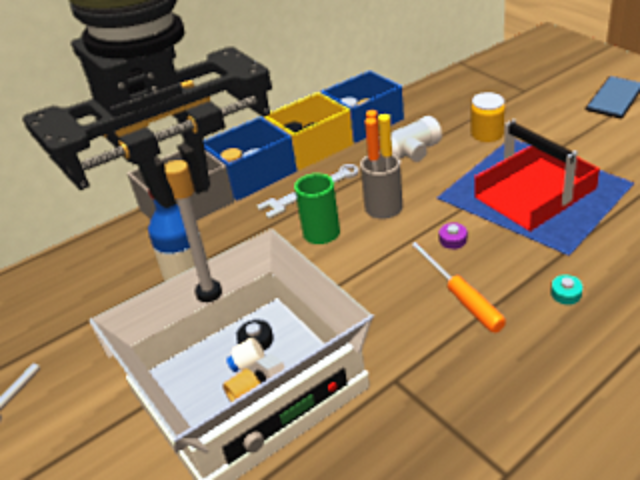

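```bash
python3 -m inch '[[0,0,-0.4,0,5],[0,0,-0.8,0,5],[0,0,-1,0,5],[0,0,-1,0,5],[0,0,-0.8,0,5]]' 40;python3 -m inch '[[0,0,-0.5,0,5],[0,0,-0.3,0,5],[0,0,-0.1,0,5],[0,0,0,0,5]]'; python3 -c "from h import *;st()";python3 -m inch '[[0,0,0,0,40],[0,0,0,0,60],[0,0,0,0,60],[0,0,0,0,60],[0,0,0,0,60]]';python3 -m inch '[[0,0,0.5,0,60],[0,0,1,0,60],[0,0,1,0,60],[0,0,1,0,60],[0,0,1,0,60]]';python3 -m inch '[[-0.3,-0.5,1,0,60],[-0.3,-1,0,0,60],[0,-1,0,0,60],[0,-1,0,0,60],[0,-1,0,0,60]]'; python3 -m inch '[[0,-1,0,0,60],[0,-0.5,0,0,60],[0,0,0,0,60],[0,0,0,0,60],[0,0,0,0,60]]'; python3 - <<'E'
from h import *
st()
s,P=snap('side');a=cv2.resize(s['pixels'][90:330,30:350,::-1],(400,300))
s2,P2=snap('top');b=cv2.resize(s2['pixels'][60:270,70:350,::-1],(400,300));cv2.imwrite('pics/s12.png',cv2.hconcat([a,b]))
X,Y,Z=P[...,0],P[...,1],P[...,2]
hsv=cv2.cvtColor(s2['pixels'],cv2.COLOR_RGB2HSV)
for n,(p,c) in dict(side=(P,s['pixels']),top=(P2,s2['pixels'])).items():
    h=cv2.cvtColor(c,cv2.COLOR_RGB2HSV);x,y,z=p[...,0],p[...,1],p[...,2]
    m=(abs(x-.515)<.11)&(abs(y-.286)<.12)
    for nm,k in dict(brass=(h[...,0]>8)&(h[...,0]<28)&(h[...,1]>110),black=h[...,2]<60,blue=(h[...,0]>95)&(h[...,0]<130)&(h[...,1]>130)).items():
        q=p[m&k]; 
        if len(q)>3: print(n,nm,len(q),q.mean(0).round(3),q.min(0).round(3),q.max(0).round(3))
    g=(h[...,0]>50)&(h[...,0]<75)&(h[...,1]>120)&(x>.5)&(z>.07);print('cup',p[g].mean(0).round(3))
    print('above rim in hopper',p[m&(z>.13)&(z<.25)][::40].round(3).tolist()[:6])
E
```

```text
clock: 27.45
tool_pos: [0.5207, 0.2944, 0.21]
eef_rot: [1.0, -0.019, -0.0, 0.001]
contact_force: [-0.8, -0.7, -0.7]
opening: 0.234
clock: 27.85
tool_pos: [0.5209, 0.2952, 0.1891]
eef_rot: [1.0, -0.019, -0.0, 0.001]
contact_force: [1.7, -0.1, -0.4]
opening: 0.235
t 27.85 p [0.5209 0.2952 0.1891] jaw deg -92.2 down [-0.    -0.001 -1.   ] F [ 1.7 -0.1 -0.4] op 20.7 q7 [-0.58  0.74 -0.03  1.72  0.03  0.69 -2.23]
clock: 28.35
tool_pos: [0.5201, 0.2966, 0.1897]
eef_rot: [1.0, -0.018, -0.0, 0.0]
contact_force: [0.2, -0.1, 0.1]
opening: 0.662
clock: 28.85
tool_pos: [0.5201, 0.2967, 0.3044]
eef_rot: [1.0, -0.018, 0.0, -0.0]
contact_force: [-0.1, 0.3, -0.7]
opening: 0.68
clock: 29.35
tool_pos: [0.5051, 0.1833, 0.3284]
eef_rot: [1.0, -0.018, 0.001, -0.0]
contact_force: [-0.1, -0.1, 0.1]
opening: 0.68
clock: 29.85
tool_pos: [0.5051, 0.1485, 0.3274]
eef_rot: [1.0, -0.017, 0.0, -0.001]
contact_force: [-0.2, 0.2, -0.4]
opening: 0.681
t 29.85 p [0.5051 0.1485 0.3274] jaw deg -91.9 down [ 0.     0.001 -1.   ] F [-0.2  0.2 -0.4] op 60.0 q7 [-0.35  0.47 -0.03  1.77  0.02  0.9  -2.  ]
side brass 3224 [0.476 0.263 0.249] [ 0.405  0.166 -0.003] [0.625 0.406 0.592]
side black 3108 [0.489 0.21  0.377] [0.418 0.166 0.03 ] [0.572 0.363 0.592]
side blue 91 [0.502 0.234 0.213] [0.421 0.171 0.038] [0.571 0.362 0.547]
cup [0.694 0.053 0.083]
above rim in hopper [[0.531, 0.296, 0.189], [0.516, 0.3, 0.191], [0.52, 0.31, 0.184], [0.514, 0.303, 0.174], [0.516, 0.306, 0.164], [0.515, 0.302, 0.144]]
top brass 5 [0.406 0.394 0.001] [ 0.405  0.383 -0.002] [0.408 0.401 0.004]
cup [0.688 0.053 0.083]
above rim in hopper []
```

View pics/s12.png

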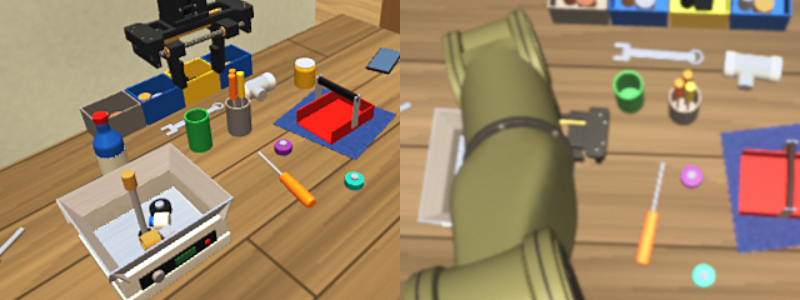

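```bash
python3 -m inch '[[0,0,0,0,60],[0,0,0,0,60],[0,0,0,0,60]]'; python3 -c "
from h import *
st();print(r.finish_job())"
```

```text
clock: 30.25
tool_pos: [0.5051, 0.1469, 0.3272]
eef_rot: [1.0, -0.018, -0.0, 0.0]
contact_force: [0.3, -0.7, 0.3]
opening: 0.679
t 30.25 p [0.5051 0.1469 0.3272] jaw deg -92.1 down [-0. -0. -1.] F [ 0.3 -0.7  0.3] op 59.8 q7 [-0.35  0.47 -0.03  1.77  0.02  0.9  -1.99]
the job is handed in; nothing more can be done
None
```

The job is done and handed in at about 30 s of the 72 s; no verdict was reported.

**What I did**
- **Tray:** I carried it by its handle to the cleaner. The rows cannot tilt the tool, so I pressed the tray on the hopper rim until it turned in the grip to about 50°.
- **Tipping check:** I held it tilted while lifting, with its mouth 0.11–0.12 m high over the hopper.
- **Return:** I set the tray on the mat mouth edge first and let it turn level.
- **Spindle:** I pulled it from the green cup and put it in the tank.

**Last checks**
- **Tray:** It is empty, upright and flat on the mat, its centre within about 10 mm of the mat's centre.
- **Parts:** The bush, the seat and the cartridge are clearly visible in the tank. The nut is partly hidden behind the other parts, but the lift force fell to that of an empty tray.
- **Spindle:** It stands upright on the tank floor instead of lying down. Its middle is about 0.11 m high, under the 0.13 m limit but not by much.
- **Cup and other things:** The green cup is within a few mm of its start. The other things on the bench look unmoved in the pictures; I did not measure them.
- **Arm:** It is clear of everything.

**What went wrong or was not confirmed**
- **First grip:** I lifted before the fingers had fully closed, so the handle bar slipped about 20 mm to the fingertips. I fixed this by pressing the tray on the rim and regripping.
- **Last top picture:** The arm hid the cleaner in it, so the final view of the tank is from the side camera only.

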